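# Set the blender's click wheel to the red lobe and switch it on

## Robot

A 6-joint arm with a two-finger parallel gripper is mounted at the origin on the work surface. World frame = base frame: x ahead of the robot, y to its left, z up, the work surface at z = 0. Lengths are in m, angles in rad, forces in N, time in s.
With the tool pointing down it reaches from about 0.275 to 0.75 m from the base axis. Payload 10.2 kg.
Tool frame: the origin (TCP) lies between the finger pads; the fingertips stand 17 mm ahead of it and the grasp point (between the pads) lies 2 mm behind it; z points along the fingers, y is the line along which they close (so a half turn about z gives the same grasp; the last joint's range is limited). The gripper opens to 85 mm and grips with 20 to 120 N. Pads are 22 mm wide; open, the fingers measure 114 mm over their backs; the gripper's body (76 mm by 85 mm) begins 54 mm behind the grasp point. The pads swing forward as they close: fully open they stand 13 mm farther back than shut.
Start: joints at [1.037, 0.313, 1.498, -0, 1.331, -0.223], TCP at [0.161, 0.5, 0.248] pointing down, gripper open.
Joint ranges: [-2.94, 2.94], [-0.97, 2.17], [0.19, 2.56], [-1.23, 4.37], [0.02, 3.11], [-2.88, 2.88]. Speed limits (rad/s): [2.39, 2.39, 3.01, 3.14, 3.14, 3.14].

## Interface

Orientations are given as a unit quaternion [x, y, z, w].
In Python, from rig import ctrl gives the robot as it stands.
- The arm moves only by the tool drive_tool, never from a script. Its argument "motion" is a list of rows, each a list of 4 numbers: the shift along the world's x, y, z in units of 0.2 m (1.0 is 0.2 m), then the turn about the world's z in units of 0.5 rad (1.0 is 0.5 rad). A call has 1 to 12 rows; each row is the pose to reach, as a shift and turn from the pose commanded when the call began; what a row does not reach only later rows make up. A row lasts 1/8 s, in which the tool goes at most 62.5 mm and 10.7 degrees, less where a joint would pass 70% of its speed; a pose out of reach is approached as far as the arm can. A call with a number of a shift or a turn outside -1 to 1 is refused whole. A call with a gripper value outside its range is refused whole. "jaw" is the opening, from -1 (shut) to 1 (fully open), set as the call begins (left out, the last holds). The fingers move at their own pace and stop on an object; "grip_force" is the grip in N (left out, the last holds). Time passes only in rows, so rows that repeat a pose let the fingers close. It gives the time, the measured TCP pose, the force, the opening and the grip force at its end, in the units of the state.
- ctrl.state(): the state, without advancing time (a new reading comes with each control period).
- ctrl.camera(name): name is "side" or "top" or "wrist"; returns the picture (384x512x3 uint8, blue, green, red); there is no depth.
- ctrl.calibration(name): a dict with "fx", "fy", "cx", "cy" (pixels), "R" (3x3) and "t" (3): a world point X has camera coordinates R X + t; the wrist camera has in their place "tool_from_camera" (4x4, takes a point from camera to tool coordinates, whose origin is the TCP and whose axes are the flange's). Camera axes: x right, y down, z forward; pixel columns grow to the right and rows downward; lengths in m; the calibration is good to about 2 mm. A picture is of the moment at which its call begins: read the wrist's pose just before it. calibration takes no time and is no camera call.
- ctrl.close_job(): hands the job in; it is judged then, once.
The state is a dict: "t": time; "joint_pos": joint angles; "qd": joint speeds; "tau": joint torques, N m; "tool_pos": TCP position; "ee_rot": TCP orientation; "force": force on the tool from outside, world axes, zero at the start; "moment": the same for the moment, N m; "grip_width": finger opening in m; "finger_force": force on a finger pad.
Only numpy, scipy, OpenCV 4.12 (cv2) and the standard library are available. Lean on these libraries where they do the work, as an engineer would, in place of code of your own. Each camera call takes 0.05 s, during which the arm holds its last target. There are 200 camera calls.

## Task

The blender's jar is off and its bare drive is to get a test run at the marked speed. With a fingertip, flick the rim of the black speed wheel at the corner of the blender's base, click by click, until the red lobe rests at the chrome pointer, without running past it; only then push the chrome toggle switch over to the green dot. Pick nothing up, and leave the blender and the things around it where they stand.

Things in the scene. Friction and masses are not known exactly. Their poses are not given: they have to be found in the camera images.
- blender: Cream blender motor base without its jar, about 3 kg, loose on rubber feet. Plinth 240 (x) x 180 (y) mm; origin at the centre of its underside, z up; control side faces its own -x. The control deck's flat top is 86 mm above the counter. Wheel in the corner at -x, -y; toggle on the deck at x -72, y +48 mm; round tower behind them. Do not shove, tip or lift it.
- tower_top (a point): Top of the chrome drive coupling, on the axis of the blender's round tower, 165 mm above the counter, 40 mm to +x of the blender's origin. The tower has radius 78 mm at the deck and 64 mm at its top edge (143 mm high); a rubber pad, four small jar lugs (to 153 mm) and the coupling stand on it.
- wheel_centre (a point): Fixed point on the wheel's upright axis, 78 mm above the counter (wheel's upper face), at x -104, y -74 mm in the blender's frame; axes as the blender's. It lies 16 mm inside the plinth's front (-x) and side (-y) faces, under the 6 mm deck plate (80 to 86 mm high). The wheel beyond those two faces is exposed and free from above, below and outside.
- speed_wheel (a joint): Turn of the wheel, rad, growing counterclockwise seen from above; 0 = red lobe exactly at the pointer. It clicks into rest every 36 deg (0.628 rad), a lobe always in the pointer's direction. Pushed over half a click (0.314 rad) it snaps on to the next rest, else it springs back; a click needs about 0.18 N m (4-5 N at the rim). Starts 1 to 4 clicks below 0. End stops 5 clicks below, 3 above.
- red_lobe (a point): Outermost point of the red lobe, on the wheel's upper face, 43 mm from its axis; turns with the wheel. The wheel lies flat, 64 to 78 mm above the counter: a black drum of radius 31 mm with ten equal lobes 36 degrees apart, upright cylinders of radius 5 mm centred 38 mm from the axis (86 mm over all); one is red, the others black, each with a white dot.
- pointer (a point): Outer end of the fixed chrome pointer, a bar 5 mm wide and 3 mm thick on the deck plate (underside 86 mm above the counter). It points from the wheel's axis outward over the wheel, in the direction 288 degrees counterclockwise from the blender's +x; this end is 34 mm from the axis.
- power_toggle (a joint): Chrome bat toggle switch, rad. 0 = off, leaning 0.4 rad to the blender's -y (black dot); 0.8 = on, leaning 0.4 rad to its +y (green dot). It turns about a line along the blender's x, snaps over past the middle (0.4) and stays; about 2 N at its tip.
- toggle_pivot (a point): The toggle's pivot, fixed, 87 mm above the counter, at x -72, y +48 mm in the blender's frame; axes as the blender's. Around it a bushing 18 mm across and 4 mm high; the deck is flat and free for 50 mm on its -y side.
- toggle_tip (a point): Tip of the toggle's bat, 31 mm from its pivot; moves with it. The bat is 6 mm thick, 8 mm at the tip.
- glass_lid: Clear glass lid, 112 mm across, 42 mm high with its knob; origin at the centre of its underside. Stays where it is.
- wrench: Small steel wrench, 150 mm long, 8 mm thick, lying along its x; origin at the middle of its underside. Stays where it is.
- seal_ring: Pale grey silicone sealing ring, 84 mm across, 8 mm high; origin at the centre of its underside. Stays where it is.
- white_cap: White plastic cap, open side up, 50 mm across, 22 mm high; origin at the centre of its underside. Stays where it is.

How it is judged:
By the outcome, as a careful person would: the job done as asked, in the order asked, and still so for the second after the job is handed in, with the robot touching nothing.
It also fails if it takes over 48 s, if anything falls off the work surface, if the arm or the gripper's body presses on something with over 40 N, if the wrist force passes 120 N, or if a joint passes its speed limit or range.

## Working session

There is one attempt and no reset: what is moved stays moved. The work goes in short steps, Python scripts to look and compute and a tool call to move; the robot and the scene stay as the last step left them, time stands still between calls to the robot, and variables do not carry over. Pictures are saved under pics/ and viewed, at most 10 in all, crops included, and the job is handed in when it is done.

Besides the shell and the picture viewer there is one more tool, called after "Emit:" as name(argument=value, ...), one argument or row to a line, values as JSON. drive_tool: Moves the arm, as the interface text tells. Its arguments: {"type":"object","properties":{"motion":{"type":"array"},"jaw":{"type":"number"},"grip_force":{"type":"number"}},"required":["motion"]}

```bash
ls; mkdir -p pics; python3 - <<'E'
from rig import ctrl
import cv2,numpy as np,json
s=ctrl.state(); print({k:np.round(v,3).tolist() for k,v in s.items()})
ims=[ctrl.camera(n) for n in("top","side")]
for n,i in zip(("top","side"),ims): cv2.imwrite(f"pics/{n}0.png",i); c=ctrl.calibration(n); print(n,{k:np.round(v,3).tolist() for k,v in c.items()})
print(ctrl.calibration("wrist"))
E
```

```text
pics
{'t': 0.0, 'joint_pos': [1.037, 0.313, 1.498, 0.0, 1.331, -0.223], 'qd': [-0.0, 0.001, -0.001, -0.002, -0.0, -0.001], 'tau': [0.001, -41.225, -25.974, -0.0, 0.004, -0.0], 'tool_pos': [0.16, 0.5, 0.248], 'ee_rot': [0.155, 0.988, -0.001, -0.0], 'force': [0.466, -0.023, -0.096], 'moment': [-0.018, -0.031, 0.061], 'finger_force': 0.0, 'grip_width': 0.086}
top {'fx': 401.64, 'fy': 401.64, 'cx': 257.348, 'cy': 194.242, 'R': [[0.002, -1.0, 0.004], [-0.995, -0.003, -0.104], [0.104, -0.004, -0.995]], 't': [0.043, 0.561, 0.936]}
side {'fx': 350.016, 'fy': 350.016, 'cx': 255.047, 'cy': 188.687, 'R': [[-0.996, -0.092, -0.002], [-0.067, 0.734, -0.675], [0.064, -0.672, -0.737]], 't': [0.548, 0.108, 0.847]}
{'fx': 292.13924947247614, 'fy': 292.13924947247614, 'cx': 251.62784043812493, 'cy': 191.65426514583731, 'tool_from_camera': array([[-3.84461057e-04, -9.46149989e-01, -3.23728358e-01,
         8.27980429e-02],
       [ 9.99999877e-01, -2.61888420e-04, -4.22191260e-04,
         7.06051607e-04],
       [ 3.14675548e-04, -3.23728480e-01,  9.46149973e-01,
        -1.26316317e-01],
       [ 0.00000000e+00,  0.00000000e+00,  0.00000000e+00,
         1.00000000e+00]])}
```

View pics/top0.png

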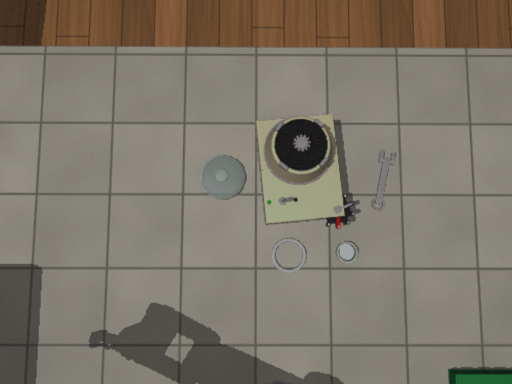

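View pics/side0.png

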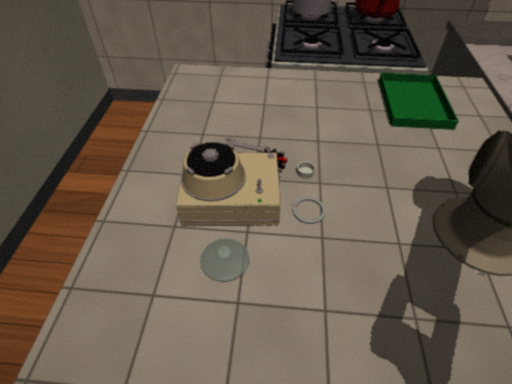

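The top view shows the blender at about (302,170) with its control side towards the robot (image down). The red lobe is near (338,222), the pointer near (345,208), and the toggle near (285,200) with the green dot at (269,202). The side view agrees with this.

```bash
cat > h.py <<'E'
import numpy as np,cv2
from rig import ctrl
from scipy.spatial.transform import Rotation as Ro
def cam(name,s=None):
    c=ctrl.calibration(name)
    K=np.array([[c['fx'],0,c['cx']],[0,c['fy'],c['cy']],[0,0,1]])
    if name!="wrist": return K,np.array(c['R']),np.array(c['t'])
    T=np.eye(4);T[:3,:3]=Ro.from_quat(s['ee_rot']).as_matrix();T[:3,3]=s['tool_pos']
    M=np.linalg.inv(T@c['tool_from_camera']); return K,M[:3,:3],M[:3,3]
def ray(C,uv,z):
    K,R,t=C; d=R.T@np.linalg.solve(K,[uv[0],uv[1],1]); o=-R.T@t
    return o+d*(z-o[2])/d[2]
def proj(C,X):
    K,R,t=C; p=K@(R@np.asarray(X)+t); return p[:2]/p[2]
def centroid(m):
    n,l,st,ce=cv2.connectedComponentsWithStats(m.astype(np.uint8)); k=1+np.argmax(st[1:,4]); return ce[k],st[k]
E
python3 - <<'E'
from h import *
im=cv2.imread("pics/top0.png"); C=cam("top"); h=cv2.cvtColor(im,cv2.COLOR_BGR2HSV)
H,S,V=[h[...,i].astype(int) for i in range(3)]
sub=np.zeros(H.shape,bool); sub[100:240,245:360]=1
red=sub&((H<8)|(H>172))&(S>150)&(V>80); gr=sub&(H>50)&(H<80)&(S>150)
cr=sub&(H>20)&(H<40)&(S>40)&(V>90)
for n,m,z in(("red",red,.078),("green",gr,.086)):
    c,st=centroid(m); print(n,c,st,ray(C,c,z))
n,l,st,_=cv2.connectedComponentsWithStats(cr.astype(np.uint8)); k=1+np.argmax(st[1:,4])
cs=cv2.findContours((l==k).astype(np.uint8),cv2.RETR_EXTERNAL,cv2.CHAIN_APPROX_NONE)[0]
p=max(cs,key=len); P=np.array([ray(C,q,.086)[:2] for q in p[:,0]],np.float32)
r=cv2.minAreaRect(P); print(r); print([np.round(proj(C,[*b,.086])) .tolist() for b in cv2.boxPoints(r)])
print("coupling",ray(C,(302,143),.165))
cv2.imwrite("pics/crop.png",cv2.resize(im[105:245,240:370],None,fx=4,fy=4,interpolation=cv2.INTER_CUBIC))
E
```

```text
red [337.45714286 221.31428571] [336 217   4  11  35] [ 0.49427539 -0.13679224  0.078     ]
green [268.83333333 201.66666667] [268 201   3   3   6] [0.53788645 0.01899736 0.086     ]
((0.6159433126449585, -0.0501970499753952), (0.23965488374233246, 0.1796415001153946), 5.732460021972656)
[[265.0, 224.0], [345.0, 216.0], [332.0, 113.0], [255.0, 120.0]]
coupling [ 0.65443139 -0.047884    0.165     ]
```

View pics/crop.png

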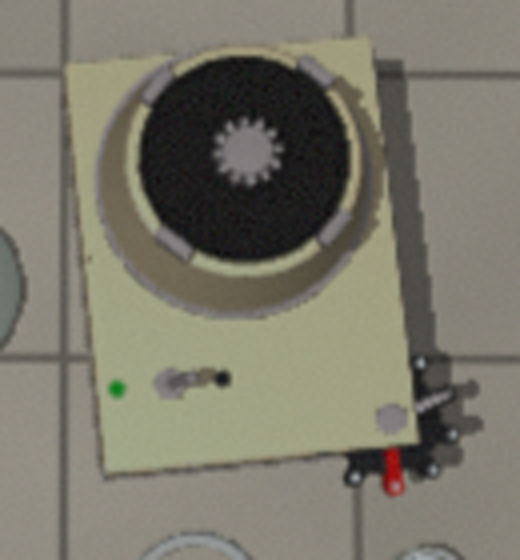

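The blender's rectangle fits exactly at 240×180 mm: centre (0.616, -0.050), yaw 5.7°. The red lobe sits at 180° in the blender frame, so the wheel is 3 clicks below 0. Next I approach the front of the wheel.

Emit:
drive_tool(
  motion=[
    [0.12,-0.25,0,-0.1],
    [0.23,-0.5,0,-0.2],
    [0.35,-0.75,0,-0.3],
    [0.47,-1,0,-0.38],
    [0.47,-1,0,-0.38],
  ],
  jaw=-1,
  grip_force=20,
)

```text
t: 0.72
tool_pos: [0.2557, 0.2977, 0.2483]
ee_rot: [0.25, 0.968, -0.0, 0.0]
force: [0.1, 0.1, 0.0]
grip_width: 0.0
finger_force: 0.0
```

Emit:
drive_tool(
  motion=[
    [0.12,-0.25,0,-0.1],
    [0.23,-0.5,0,-0.2],
    [0.35,-0.75,0,-0.3],
    [0.47,-1,0,-0.38],
    [0.47,-1,0,-0.38],
  ],
)

```text
t: 1.35
tool_pos: [0.3497, 0.098, 0.2481]
ee_rot: [0.341, 0.94, -0.0, -0.0]
force: [-0.2, -0.0, -0.1]
grip_width: -0.0
finger_force: 0.0
```

Emit:
drive_tool(
  motion=[
    [0.12,-0.25,0,-0.1],
    [0.23,-0.5,0,-0.2],
    [0.35,-0.75,0,-0.3],
    [0.4,-1,0,-0.38],
    [0.4,-1.0,-0.3,-0.38],
    [0.4,-1.0,-0.3,-0.38],
  ],
)

```text
t: 2.1
tool_pos: [0.4272, -0.0981, 0.1857]
ee_rot: [0.426, 0.905, 0.0, -0.004]
force: [0.2, -0.1, 1.2]
grip_width: 0.0004
finger_force: 0.0
```

```bash
python3 - <<'E'
from h import *
s=ctrl.state(); im=ctrl.camera("wrist"); print(s['t'],s['tool_pos'],s['ee_rot'],s['joint_pos'],s['force'],s['grip_width'])
im2=ctrl.camera("side")
cv2.imwrite("pics/w1.png",np.vstack([im[:, :],]))
C=cam("wrist",s); W=np.array([.520,-.134,.078]); print(proj(C,W))
R=Ro.from_quat(s['ee_rot']).as_matrix()
for X in ([-11,14.5,17],[11,14.5,17],[-11,-14.5,17],[11,-14.5,17],[0,0,17]): print(X,proj(C,s['tool_pos']+R@(np.array(X)/1e3)))
cv2.imwrite("pics/s1.png",cv2.resize(im2[100:240,160:340],None,fx=3,fy=3))
E
```

```text
2.1 [ 0.427226   -0.09806997  0.18566249] [ 4.25620865e-01  9.04892189e-01  3.87290772e-04 -4.10549199e-03] [-4.94360930e-01  1.91905421e-01  1.82939637e+00  3.58966929e-04
  1.12853197e+00 -1.18600845e+00] [ 0.17072788 -0.07162246  1.20848547] 0.0003675940456813348
[302.4814226  282.91406097]
[-11, 14.5, 17] [275.61477069 266.87569276]
[11, 14.5, 17] [276.6741737  232.00173134]
[-11, -14.5, 17] [224.61603905 266.88781499]
[11, -14.5, 17] [223.39010374 232.0161797 ]
[0, 0, 17] [250.07403234 249.82747102]
```

View pics/w1.png

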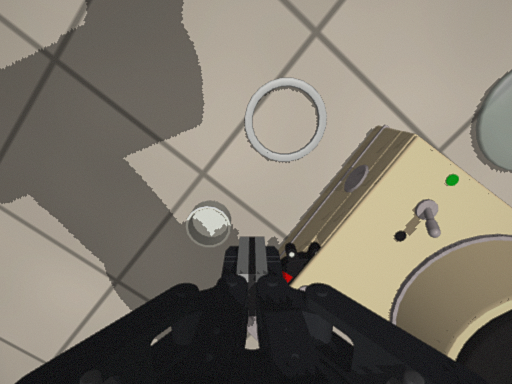

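The wrist view shows the grey pads at columns 238–266 from row 237. The black finger backs span columns 225–280 from about row 247. The red lobe is at (287,277) and the toggle at (428,210).

```bash
python3 - <<'E'
from h import *
s=ctrl.state(); C=cam("wrist",s); R=Ro.from_quat(s['ee_rot']).as_matrix()
for y in (7.5,14.5):
  for x in(11,8):
    for z in (17,12,7,0,-10): print(y,x,z,np.round(proj(C,s['tool_pos']+R@(np.array([x,y,z])/1e3))))
im=cv2.imread("pics/w1.png"); 
c=im[225:295,205:325]; cv2.imwrite("pics/w1c.png",cv2.resize(c,None,fx=6,fy=6,interpolation=cv2.INTER_CUBIC))
E
```

```text
7.5 11 17 [264. 232.]
7.5 11 12 [264. 236.]
7.5 11 7 [265. 241.]
7.5 11 0 [265. 248.]
7.5 11 -10 [266. 259.]
7.5 8 17 [264. 237.]
7.5 8 12 [264. 241.]
7.5 8 7 [264. 246.]
7.5 8 0 [265. 253.]
7.5 8 -10 [266. 265.]
14.5 11 17 [277. 232.]
14.5 11 12 [277. 236.]
14.5 11 7 [278. 241.]
14.5 11 0 [279. 248.]
14.5 11 -10 [281. 259.]
14.5 8 17 [277. 237.]
14.5 8 12 [277. 241.]
14.5 8 7 [278. 246.]
14.5 8 0 [279. 253.]
14.5 8 -10 [281. 265.]
```

View pics/w1c.png

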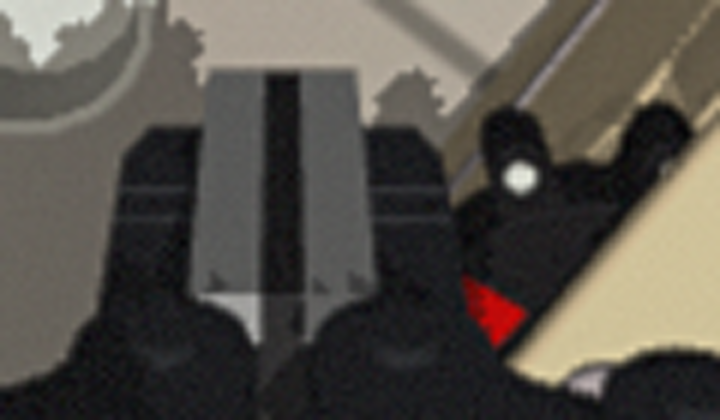

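```bash
python3 - <<'E'
from h import *
s=ctrl.state(); C=cam("wrist",s); print(ray(C,(291.5,254.5),.078), "pred lobe144 .4872 -.1148"); print("green",ray(C,(452,180),.086)," top says .538 .019")
c=np.array([.616,-.050]);a=.1;R=np.array([[np.cos(a),-np.sin(a)],[np.sin(a),np.cos(a)]])
print("wheel",c+R@[-.104,-.074],"piv",c+R@[-.072,.048])
E
```

```text
[ 0.49675656 -0.12103502  0.078     ] pred lobe144 .4872 -.1148
green [0.54728409 0.01769302 0.086     ]  top says .538 .019
wheel [ 0.51990724 -0.13401298] piv [ 0.5395677  -0.00942781]
```

```bash
python3 - <<'E'
from h import *
def find(im,n,C):
    h=cv2.cvtColor(im,cv2.COLOR_BGR2HSV); H,S,V=[h[...,i].astype(int) for i in range(3)]
    g=(H>50)&(H<75)&(S>180)&(V>60)
    if n=="side": g[:150]=0
    c,st=centroid(g); print(n,"green",c,st[4],ray(C,c,.086))
for n in("wrist","side"):
    s=ctrl.state(); im=ctrl.camera(n); C=cam(n,s); find(im,n,C); cv2.imwrite(f"pics/{n}2.png",im)
    if n=="wrist":
        print(s['tool_pos'],s['ee_rot'])
        for z in((.520,-.134,.078),): print(proj(C,z))
        g=cv2.cvtColor(im,cv2.COLOR_BGR2GRAY)[235:285,280:340]; 
        cc,st=centroid(g>170) if False else (None,None)
        n_,l,st,ce=cv2.connectedComponentsWithStats((g>150).astype(np.uint8)); print([(np.round(ce[i]+[280,235],1).tolist(),st[i][4]) for i in range(1,n_)])
E
```

```text
wrist green [447.70212766 174.74468085] 94 [0.54096464 0.01826366 0.086     ]
[ 0.42925763 -0.09905271  0.18962488] [4.25293625e-01 9.05055369e-01 7.84044187e-05 3.24534998e-04]
[300.41217845 277.21389875]
[([280.0, 235.0], np.int32(1)), ([310.0, 235.0], np.int32(1)), ([320.8, 237.3], np.int32(6)), ([321.4, 263.5], np.int32(1575)), ([304.5, 241.5], np.int32(2)), ([289.4, 248.6], np.int32(15)), ([303.5, 283.1], np.int32(31))]
side green [259. 200.] 1 [0.53920125 0.0164139  0.086     ]
```

```bash
python3 - <<'E'
from h import *
from scipy.optimize import least_squares as ls
im=cv2.imread("pics/top0.png"); C=cam("top")
g=cv2.cvtColor(im,cv2.COLOR_BGR2GRAY).astype(float)
P=[]
for u,v in((328,224),(348,222),(353,213),(345,195)):
    y0,x0=v-2,u-2; w=g[y0:y0+5,x0:x0+5]; w=np.clip(w-90,0,None) ; yy,xx=np.mgrid[y0:y0+5,x0:x0+5]
    c=((u,v)); c2=(np.sum(xx*w)/w.sum(),np.sum(yy*w)/w.sum()); P.append(ray(C,c2,.078)[:2]); print(c2,P[-1])
P=np.array(P); A=np.radians([144,216,252,324])+.1
f=lambda p:(P-p[:2]-p[2]*np.c_[np.cos(A),np.sin(A)]).ravel()*1e3
r=ls(f,[.52,-.134,.038],loss='soft_l1'); print(r.x,np.round(r.fun,1))
s=ctrl.state();print(ray(cam("wrist",s),(289.4,248.6),.078))
E
```

```text
(np.float64(328.4220779220779), np.float64(224.03896103896105)) [ 0.4880669  -0.11619766]
(np.float64(348.8742857142857), np.float64(222.81142857142856)) [ 0.49094792 -0.16262344]
(np.float64(353.8243243243243), np.float64(213.80405405405406)) [ 0.51139351 -0.17431685]
(np.float64(344.75), np.float64(195.36111111111111)) [ 0.55344804 -0.1545453 ]
[ 0.52011815 -0.13603165  0.03876211] [ 1.4  0.3 -0.2 -0.8 -0.5 -0.4 -0.1  1. ]
[ 0.49206916 -0.11866463  0.078     ]
```

Emit:
drive_tool(
  motion=[
    [0.05,-0.09,-0.2,0],
    [0.05,-0.09,-0.4,0],
    [0.05,-0.09,-0.52,0],
    [0.05,-0.09,-0.52,0],
    [0.05,-0.09,-0.52,0],
    [0.1,-0.1,-0.52,0],
    [0.1,-0.1,-0.52,0],
    [0.1,-0.1,-0.52,0],
  ],
)

```text
t: 3.3
tool_pos: [0.4487, -0.1202, 0.0845]
ee_rot: [0.426, 0.905, -0.0, 0.0]
force: [0.3, 0.4, 0.6]
grip_width: -0.0003
finger_force: 0.0
```

```bash
python3 - <<'E'
from h import *
ctrl.camera("wrist") 
s=ctrl.state(); im=ctrl.camera("wrist"); C=cam("wrist",s); print(s['t'],s['tool_pos'],s['ee_rot'],s['force'])
print(proj(C,(.521,-.136,.078)),proj(C,(.4858,-.1285,.069)))
cv2.imwrite("pics/w3.png",cv2.resize(im[190:310,190:340],None,fx=5,fy=5,interpolation=cv2.INTER_CUBIC))
E
```

```text
3.35 [ 0.4485475  -0.12011763  0.08440786] [ 4.26288946e-01  9.04587052e-01 -6.62155931e-06  3.11150458e-06] [-0.22029616  0.59476628  0.96549899]
[328.18336633 346.74940213] [290.17783363 296.715438  ]
```

View pics/w3.png

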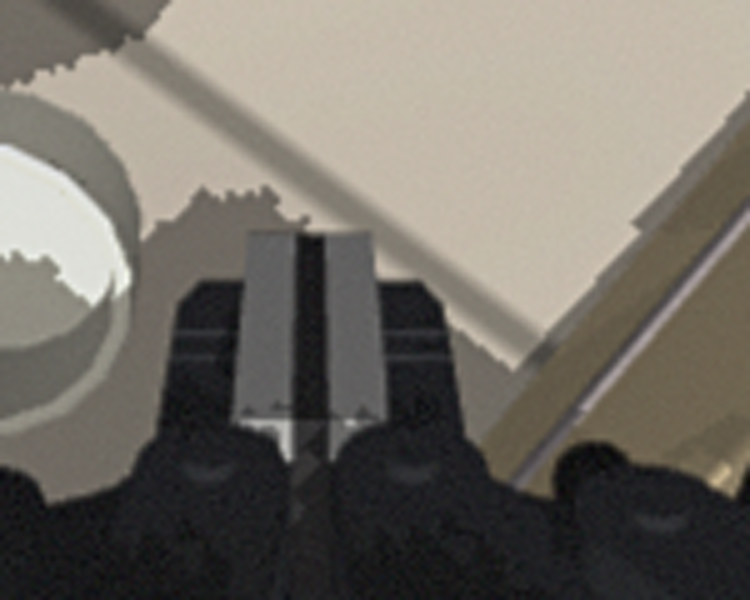

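The gripper hides the wheel in the close wrist view, so I'll go in by force feedback.

Emit:
drive_tool(
  motion=[
    [0.03,-0.005,0,0],
    [0.06,-0.01,0,0],
    [0.085,-0.016,0,0],
    [0.11,-0.02,0,0],
    [0.11,-0.02,0,0],
    [0.11,-0.02,0,0],
  ],
)

```text
t: 4.15
tool_pos: [0.4704, -0.1241, 0.0842]
ee_rot: [0.426, 0.905, 0.0, -0.0]
force: [-0.4, -0.3, -1.1]
grip_width: -0.0002
finger_force: 0.0
```

```bash
python3 - <<'E'
from h import *
s=ctrl.state(); im=ctrl.camera("top"); im2=ctrl.camera("side"); print(s['tool_pos'],s['force'])
a=cv2.resize(im[180:250,270:370],(700,490),interpolation=cv2.INTER_CUBIC)
cv2.imwrite("pics/t4.png",a)
cv2.imwrite("pics/s4.png",im2)
C=cam("top"); print([(np.round((proj(C,p)-[270,180])*7)).tolist() for p in((.521,-.136,.078),(.483,-.127,.069))])
E
```

```text
[ 0.47044751 -0.12408799  0.08424218] [-0.3619152  -0.34429584 -1.14497083]
[[468.0, 207.0], [437.0, 325.0]]
```

View pics/t4.png

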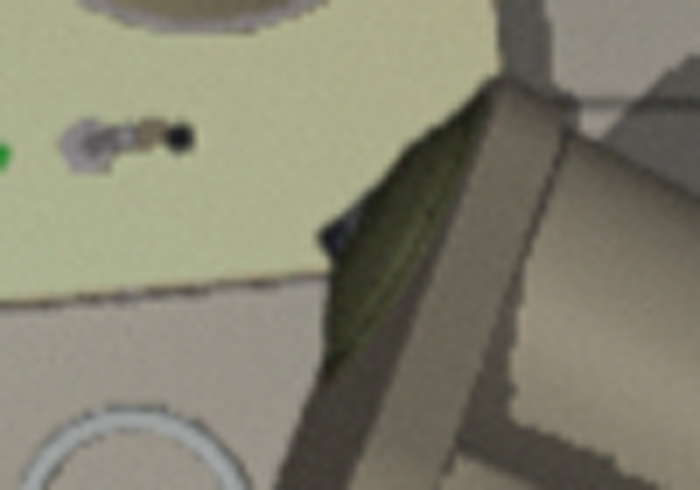

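No contact yet, and the top view of the wheel is blocked by the arm. I'll engage and start the first push.

Emit:
drive_tool(
  motion=[
    [0.013,-0.003,0,0],
    [0.013,-0.003,0,0],
    [0.01,-0.02,0,0],
    [0.009,-0.035,0,0],
    [0.009,-0.035,0,0],
    [0.009,-0.035,0,0],
  ],
)

```text
t: 5.0
tool_pos: [0.4723, -0.131, 0.0843]
ee_rot: [0.426, 0.905, 0.0, -0.0]
force: [-0.7, 1.6, 0.6]
grip_width: 0.0001
finger_force: 1.1
```

Emit:
drive_tool(
  motion=[
    [0.0,-0.015,0,0],
    [0.002,-0.031,0,0],
    [0.002,-0.031,0,0],
    [0.002,-0.031,0,0],
  ],
)

```text
t: 5.5
tool_pos: [0.4728, -0.1376, 0.0843]
ee_rot: [0.426, 0.905, -0.0, 0.0]
force: [-0.0, 1.1, 0.5]
grip_width: 0.0001
finger_force: 0.7
```

Emit:
drive_tool(
  motion=[
    [0.002,-0.01,0,0],
    [0.003,-0.015,0,0],
    [0.003,-0.015,0,0],
  ],
)

```text
t: 5.88
tool_pos: [0.4734, -0.1406, 0.0843]
ee_rot: [0.426, 0.905, -0.0, 0.0]
force: [-1.0, 0.2, 0.5]
grip_width: -0.0001
finger_force: 0.3
```

Emit:
drive_tool(
  motion=[
    [0.002,-0.01,0,0],
    [0.003,-0.015,0,0],
    [0.003,-0.015,0,0],
  ],
)

```text
t: 6.25
tool_pos: [0.474, -0.1435, 0.0843]
ee_rot: [0.426, 0.905, -0.0, 0.0]
force: [-1.9, 0.9, -0.5]
grip_width: -0.0001
finger_force: 0.5
```

Emit:
drive_tool(
  motion=[
    [-0.1,-0.03,0,0],
    [-0.2,-0.03,0.0,0],
    [-0.25,0.1,0.25,0],
    [-0.25,0.2,0.52,0],
    [-0.25,0.2,0.52,0],
    [-0.25,0.2,0.52,0],
    [-0.25,0.2,0.52,0],
  ],
)

```text
t: 7.12
tool_pos: [0.4236, -0.1034, 0.1872]
ee_rot: [0.427, 0.904, 0.0, -0.001]
force: [0.6, -0.3, 0.0]
grip_width: -0.0002
finger_force: 0.0
```

```bash
cat > look.py <<'E'
from h import *
ctrl.camera("wrist"); s=ctrl.state(); im=ctrl.camera("wrist"); C=cam("wrist",s); print(s['t'],s['tool_pos'],s['force'])
h=cv2.cvtColor(im,cv2.COLOR_BGR2HSV); H,S,V=[h[...,i].astype(int) for i in range(3)]
m=((H<8)|(H>172))&(S>150)&(V>60); 
if m.sum(): 
    c,st=centroid(m); X=ray(C,c,.076); print("red",c,st,X,"blender ang",np.degrees(np.arctan2(*(X[:2]-[.521,-.136])[::-1]))-5.7,np.linalg.norm(X[:2]-[.521,-.136]))
g=(H>50)&(H<75)&(S>180)&(V>60); c,st=centroid(g); print("green",c,ray(C,c,.086))
t=np.radians(np.array([108,144,180,216,252])+5.7)
print("lobes",[np.round(proj(C,(.521+.038*np.cos(a),-.136+.038*np.sin(a),.078))).tolist() for a in t])
cv2.imwrite("pics/look.png",im)
E
python3 look.py
```

```text
7.175 [ 0.42362802 -0.10346354  0.18727944] [0.36056364 0.59787676 0.23848732]
red [288.94117647 278.35294118] [283 274  13  10  85] [ 0.50602987 -0.14619175  0.076     ] blender ang -151.45274199133607 0.018110127958004433
green [458.70212766 175.64893617] [0.54107836 0.01826882 0.086     ]
lobes [[322.0, 247.0], [296.0, 248.0], [275.0, 262.0], [268.0, 282.0], [276.0, 301.0]]
```

Emit:
drive_tool(
  motion=[
    [-0.1,-0.2,0,0],
    [-0.2,-0.4,0.0,0],
    [-0.2,-0.4,0.0,0],
    [-0.2,-0.4,0.0,0],
  ],
)

```text
t: 7.72
tool_pos: [0.3839, -0.1831, 0.1879]
ee_rot: [0.427, 0.904, 0.0, -0.0]
force: [0.4, -0.5, 0.9]
grip_width: 0.0
finger_force: 0.0
```

```bash
python3 look.py; python3 - <<'E'
import cv2
im=cv2.imread("pics/look.png"); cv2.imwrite("pics/l5.png",cv2.resize(im[190:320,230:420],None,fx=4,fy=4,interpolation=cv2.INTER_CUBIC))
E
```

```text
7.775 [ 0.38413428 -0.18281798  0.18801275] [0.76868207 0.14455534 0.61385376]
red [367.84764543 239.40720222] [353 229  34  21 361] [ 0.49484985 -0.14887677  0.076     ] blender ang -159.48358534716292 0.02914861137495891Traceback (most recent call last):
  File "look.py", line 7, in <module>
    g=(H>50)&(H<75)&(S>180)&(V>60); c,st=centroid(g); print("green",c,ray(C,c,.086))
                                         ~~~~~~~~^^^
  File "h.py", line 16, in centroid
    n,l,st,ce=cv2.connectedComponentsWithStats(m.astype(np.uint8)); k=1+np.argmax(st[1:,4]); return ce[k],st[k]
                                                                        ~~~~~~~~~^^^^^^^^^^
    return _wrapfunc(a, 'argmax', axis=axis, out=out, **kwds)
    return bound(*args, **kwds)
ValueError: attempt to get argmax of an empty sequence
```

View pics/l5.png

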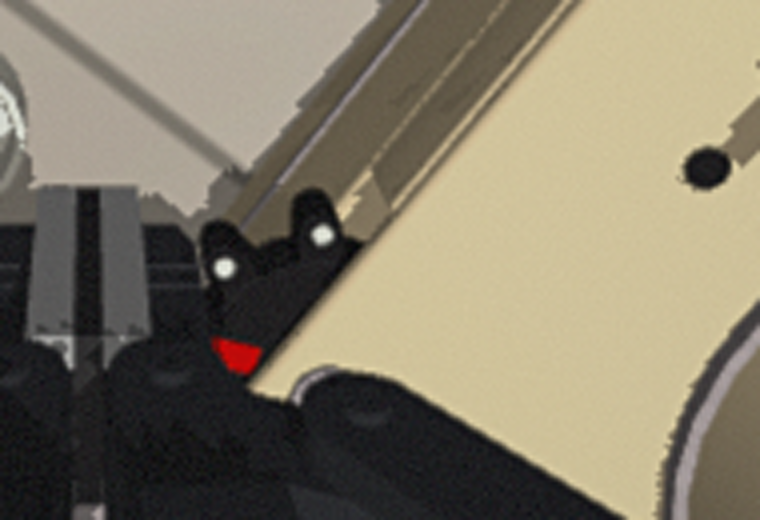

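After one stroke the red lobe has moved on one place to 216°. White-dotted lobes now sit at the 144° and 180° rests (crop pixels (322,234) and (224,267)). I'll repeat the same stroke.

Emit:
drive_tool(
  motion=[
    [0.16,0.16,0,0],
    [0.32,0.316,0,0],
    [0.323,0.316,-0.25,0],
    [0.323,0.316,-0.52,0],
    [0.323,0.316,-0.52,0],
    [0.323,0.316,-0.52,0],
  ],
)

```text
t: 8.57
tool_pos: [0.4496, -0.1203, 0.086]
ee_rot: [0.426, 0.905, -0.0, 0.001]
force: [1.2, 0.7, 0.2]
grip_width: 0.0002
finger_force: 0.0
```

Emit:
drive_tool(
  motion=[
    [0.06,-0.012,0,0],
    [0.11,-0.02,0,0],
    [0.1225,-0.0235,0,0],
    [0.12,-0.04,0,0],
    [0.118,-0.055,0,0],
    [0.118,-0.07,0,0],
    [0.121,-0.085,0,0],
    [0.124,-0.1,0,0],
    [0.127,-0.1125,0,0],
    [0.127,-0.1125,0,0],
    [0.06,-0.13,0,0],
    [0,-0.13,0,0],
  ],
)

```text
t: 10.07
tool_pos: [0.4487, -0.1466, 0.0848]
ee_rot: [0.426, 0.905, -0.0, 0.001]
force: [0.7, 0.1, 0.9]
grip_width: 0.0
finger_force: 0.0
```

Emit:
drive_tool(
  motion=[
    [-0.1,0,0.2,0],
    [-0.2,-0.1,0.4,0],
    [-0.323,-0.186,0.52,0],
    [-0.323,-0.186,0.52,0],
    [-0.323,-0.186,0.52,0],
  ],
)

```text
t: 10.7
tool_pos: [0.3841, -0.1831, 0.188]
ee_rot: [0.426, 0.905, 0.0, -0.0]
force: [-0.5, 0.1, 0.2]
grip_width: 0.0001
finger_force: 0.0
```

```bash
sed -i 's/^g=.*$//' look.py; cp pics/look.png pics/look_a.png; python3 look.py; python3 - <<'E'
import cv2
im=cv2.imread("pics/look.png"); cv2.imwrite("pics/l6.png",cv2.resize(im[170:310,300:450],None,fx=4,fy=4,interpolation=cv2.INTER_CUBIC))
E
```

```text
10.75 [ 0.38410298 -0.18287906  0.18767575] [-1.11943577  0.47102796  0.47312098]
red [365.07848837 248.77034884] [350 240  35  18 344] [ 0.49970249 -0.15717326  0.076     ] blender ang -140.867623354873 0.03003149962821117
lobes [[418.0, 210.0], [391.0, 211.0], [367.0, 226.0], [357.0, 249.0], [363.0, 269.0]]
```

View pics/l6.png

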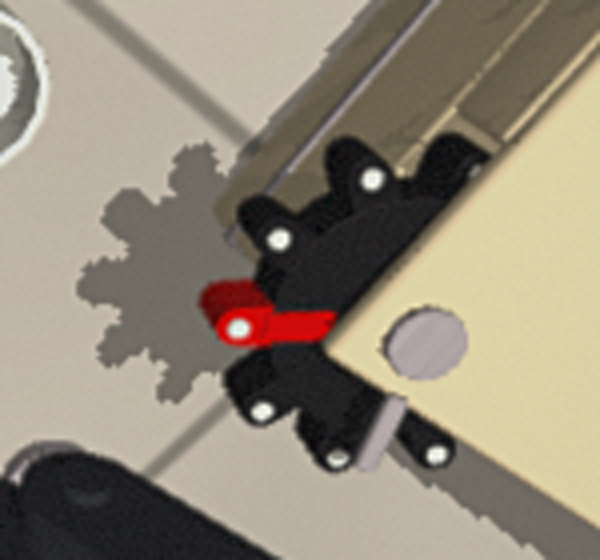

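The wheel is now clearly seen. Red dot is at crop (238,328), which is the 216° rest, with lobes at (262,410) and (337,457) before the pointer. So the two strokes together gave one click: the first stopped on the half-click point. Two clicks remain, and I'll lengthen the stroke by about 9°.

Emit:
drive_tool(
  motion=[
    [0.16,0.16,0,0],
    [0.32,0.316,0,0],
    [0.323,0.316,-0.25,0],
    [0.323,0.316,-0.52,0],
    [0.323,0.316,-0.52,0],
    [0.323,0.316,-0.52,0],
  ],
)

```text
t: 11.55
tool_pos: [0.4495, -0.1204, 0.0857]
ee_rot: [0.426, 0.905, -0.0, 0.001]
force: [-0.2, 0.2, 0.3]
grip_width: -0.0003
finger_force: 0.0
```

Emit:
drive_tool(
  motion=[
    [0.06,-0.012,0,0],
    [0.115,-0.02,0,0],
    [0.1225,-0.0235,0,0],
    [0.12,-0.04,0,0],
    [0.118,-0.055,0,0],
    [0.118,-0.07,0,0],
    [0.121,-0.085,0,0],
    [0.124,-0.1,0,0],
    [0.127,-0.1125,0,0],
    [0.131,-0.125,0,0],
    [0.1365,-0.14,0,0],
    [0.1365,-0.14,0,0],
  ],
)

```text
t: 13.05
tool_pos: [0.4751, -0.1486, 0.0841]
ee_rot: [0.426, 0.905, -0.001, -0.001]
force: [-6.9, -1.1, 1.8]
grip_width: 0.0
finger_force: 3.5
```

Emit:
drive_tool(
  motion=[
    [-0.09,-0.04,0,0],
    [-0.18,-0.06,0,0],
    [-0.25,-0.06,0.25,0],
    [-0.4595,-0.176,0.52,0],
    [-0.4595,-0.176,0.52,0],
    [-0.4595,-0.176,0.52,0],
  ],
)

```text
t: 13.8
tool_pos: [0.3842, -0.1837, 0.1884]
ee_rot: [0.427, 0.904, -0.0, 0.001]
force: [-0.5, 0.1, 0.4]
grip_width: 0.0002
finger_force: 0.0
```

```bash
cat >> look.py <<'E'
g=cv2.cvtColor(im,cv2.COLOR_BGR2GRAY)[205:295,345:420]
n_,l,st,ce=cv2.connectedComponentsWithStats(((g>190)&(S[205:295,345:420]<30)).astype(np.uint8)); print("dots",[(np.round(ce[i]+[345,205],1).tolist(),int(st[i][4])) for i in range(1,n_)])
E
python3 look.py
```

```text
13.85 [ 0.38421487 -0.18324017  0.18765881] [-0.53321024  0.72276645 -0.12046043]
red [369.53020134 265.23154362] [357 256  30  20 298] [ 0.51602224 -0.16714171  0.076     ] blender ang -104.78146041110276 0.03153702738586179
lobes [[418.0, 210.0], [391.0, 211.0], [368.0, 226.0], [357.0, 248.0], [363.0, 269.0]]
dots [([393.0, 213.6], 16), ([369.6, 228.6], 15), ([359.6, 251.2], 12), ([365.4, 271.9], 11), ([408.8, 283.0], 10), ([384.1, 284.1], 7)]
```

Exactly one click: red is at 252° and the dots are at rest. One more stroke of the same kind.

Emit:
drive_tool(
  motion=[
    [0.16,0.16,0,0],
    [0.32,0.316,0,0],
    [0.323,0.316,-0.25,0],
    [0.323,0.316,-0.52,0],
    [0.323,0.316,-0.52,0],
    [0.323,0.316,-0.52,0],
  ],
)

```text
t: 14.65
tool_pos: [0.4494, -0.1203, 0.0855]
ee_rot: [0.426, 0.905, -0.0, 0.001]
force: [0.1, -0.1, 0.8]
grip_width: -0.0002
finger_force: 0.0
```

Emit:
drive_tool(
  motion=[
    [0.06,-0.012,0,0],
    [0.115,-0.02,0,0],
    [0.1225,-0.0235,0,0],
    [0.12,-0.04,0,0],
    [0.118,-0.055,0,0],
    [0.118,-0.07,0,0],
    [0.121,-0.085,0,0],
    [0.124,-0.1,0,0],
    [0.127,-0.1125,0,0],
    [0.13,-0.125,0,0],
    [0.134,-0.138,0,0],
    [0.134,-0.138,0,0],
  ],
)

```text
t: 16.15
tool_pos: [0.4749, -0.1482, 0.0842]
ee_rot: [0.426, 0.905, -0.0, -0.001]
force: [-5.5, -1.8, 1.4]
grip_width: 0.0002
finger_force: 2.6
```

Emit:
drive_tool(
  motion=[
    [-0.09,-0.04,0,0],
    [-0.18,-0.06,0,0],
    [-0.25,-0.06,0.25,0],
    [-0.457,-0.178,0.52,0],
    [-0.457,-0.178,0.52,0],
    [-0.457,-0.178,0.52,0],
  ],
)

```text
t: 16.9
tool_pos: [0.3842, -0.1837, 0.1884]
ee_rot: [0.427, 0.904, -0.0, 0.001]
force: [0.4, -0.6, -0.6]
grip_width: -0.0002
finger_force: 0.0
```

```bash
python3 look.py
```

```text
16.95 [ 0.38421312 -0.18321174  0.18766425] [-0.70159884  0.4035437   0.26753436]
red [385.49553571 275.68303571] [375 264  22  24 224] [ 0.53629151 -0.16535399  0.076     ] blender ang -68.1834326693689 0.03309814414632637
lobes [[418.0, 210.0], [391.0, 211.0], [368.0, 226.0], [357.0, 248.0], [363.0, 269.0]]
dots [([393.1, 213.7], 15), ([369.5, 228.8], 13), ([359.4, 251.3], 14), ([365.4, 271.9], 11), ([409.0, 283.0], 11), ([383.4, 284.4], 5)]
```

The red lobe is at the 288° rest under the pointer. Next is the toggle: lift, turn so a flat finger face looks towards +y, and come down on the toggle's -y side.

Emit:
drive_tool(
  motion=[
    [0,0,0.15,-0.2],
    [0.2,0.16,0.25,-0.5],
    [0.4,0.33,0.25,-0.8],
    [0.6,0.5,0.25,-1],
    [0.79,0.66,0.25,-1],
    [0.79,0.66,0.25,-1],
    [0.79,0.66,0.25,-1],
  ],
)

```text
t: 17.88
tool_pos: [0.5417, -0.0511, 0.237]
ee_rot: [0.637, 0.771, -0.001, -0.001]
force: [0.1, -0.1, 0.3]
grip_width: -0.0001
finger_force: 0.0
```

Emit:
drive_tool(
  motion=[
    [0,0,-0.1,-0.18],
    [0,0,-0.25,-0.18],
    [0,0,-0.35,-0.18],
    [0,0,-0.35,-0.18],
    [0,0,-0.35,-0.18],
  ],
)

```text
t: 18.5
tool_pos: [0.5421, -0.0519, 0.1692]
ee_rot: [0.671, 0.741, 0.0, 0.001]
force: [-0.2, 0.6, 0.6]
grip_width: -0.0
finger_force: 0.0
```

```bash
python3 - <<'E'
from h import *
ctrl.camera("wrist"); s=ctrl.state(); im=ctrl.camera("wrist"); C=cam("wrist",s); print(s['t'],s['tool_pos'],s['ee_rot'],s['force'])
for n,p in(("piv",(.5396,-.0094,.087)),("tip",(.5408,-.0214,.1155)),("tcp tip end",None)):
    if p is None: p=s['tool_pos']-[0,0,.017]
    print(n,proj(C,p))
h=cv2.cvtColor(im,cv2.COLOR_BGR2HSV);g=(h[...,0]>50)&(h[...,0]<75)&(h[...,1]>180)
if g.any(): c,_=centroid(g);print("green",c,ray(C,c,.086))
cv2.imwrite("pics/tg.png",im)
E
```

```text
18.55 [ 0.54223679 -0.05178554  0.1693672 ] [6.71064388e-01 7.41398557e-01 3.54721974e-04 8.00142368e-04] [-0.04277281 -0.12697501  0.57452752]
piv [252.49536244 152.1572931 ]
tip [252.68502565 179.45321875]
tcp tip end [250.12481014 250.64531202]
green [257.40458015 113.83969466] [0.5403311  0.01751547 0.086     ]
```

View pics/tg.png

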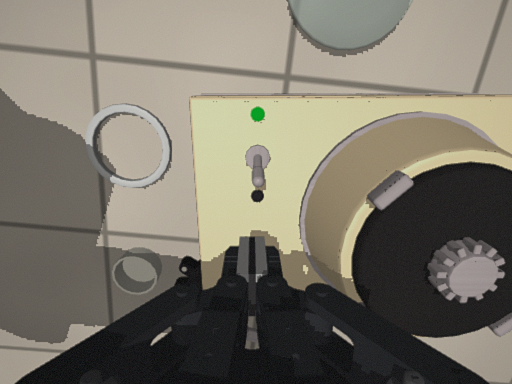

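The toggle bat runs from (258,158) to its tip at (259,183), the green dot is at (257,114), and the finger is at column 252. I'll shift +3 mm in x, descend and push towards +y.

Emit:
drive_tool(
  motion=[
    [0.015,0,-0.13,0],
    [0.015,0,-0.26,0],
    [0.015,0,-0.26,0],
    [0.015,0,-0.26,0],
    [0.012,0.03,-0.26,0],
    [0.009,0.06,-0.26,0],
    [0.006,0.09,-0.26,0],
    [0.004,0.11,-0.26,0],
  ],
)

```text
t: 19.6
tool_pos: [0.5428, -0.0289, 0.1166]
ee_rot: [0.671, 0.742, 0.0, 0.0]
force: [0.0, -1.4, 0.3]
grip_width: 0.0003
finger_force: 0.4
```

Emit:
drive_tool(
  motion=[
    [-0.002,0.02,0,0],
    [-0.004,0.04,0,0],
    [-0.006,0.06,0,0],
    [-0.006,0.065,0,0],
    [-0.006,0.065,0,0],
  ],
)

```text
t: 20.23
tool_pos: [0.5419, -0.0182, 0.1163]
ee_rot: [0.671, 0.742, -0.001, 0.002]
force: [0.6, -11.5, -3.0]
grip_width: -0.0002
finger_force: 5.9
```

Emit:
drive_tool(
  motion=[
    [0.005,-0.08,0,0],
    [0.01,-0.16,0.0,0],
    [0.01,-0.16,0.26,0],
    [0.01,-0.16,0.26,0],
    [0.01,-0.16,0.26,0],
  ],
)

```text
t: 20.85
tool_pos: [0.5433, -0.0487, 0.1678]
ee_rot: [0.671, 0.741, -0.0, -0.0]
force: [-0.6, 0.2, -0.7]
grip_width: -0.0001
finger_force: 0.0
```

```bash
python3 - <<'E'
from h import *
ctrl.camera("wrist"); s=ctrl.state(); im=ctrl.camera("wrist"); C=cam("wrist",s); print(s['t'],s['tool_pos'],s['force'])
h=cv2.cvtColor(im,cv2.COLOR_BGR2HSV);g=(h[...,0]>50)&(h[...,0]<75)&(h[...,1]>180)
c,_=centroid(g);print("green",c,ray(C,c,.086))
S,V=h[...,1].astype(int),h[...,2]; m=np.zeros(S.shape,bool); m[100:200,235:285]=1; m&=(S<30)&(V<200)&(V>60)
print(centroid(m))
cv2.imwrite("pics/tg2.png",im)
E
```

```text
20.9 [ 0.54310606 -0.04847942  0.16733826] [ 0.95270014 -0.25624119  1.23424462]
green [256.80597015 116.68656716] [0.54064976 0.01911759 0.086     ]
(array([256.40041929, 159.32914046]), array([244, 146,  25,  27, 477], dtype=int32))
```

Emit:
drive_tool(
  motion=[
    [-0.1,0,0.2,0],
    [-0.4,0,0.3,0],
    [-0.7,0,0.3,0],
    [-0.95,0,0.3,0],
    [-0.95,0,0.3,0],
    [-0.95,0,0.3,0],
  ],
)

```text
t: 21.7
tool_pos: [0.3541, -0.0486, 0.2282]
ee_rot: [0.671, 0.741, 0.0, 0.0]
force: [0.2, -0.7, 0.5]
grip_width: -0.0001
finger_force: 0.0
```

Emit:
drive_tool(
  motion=[
    [0,0.3,0,0],
    [0,0.6,0,0],
    [0,0.9,0,0],
    [0,1,0,0],
    [0,1,0,0],
    [0,1,0,0],
  ],
)

```text
t: 22.45
tool_pos: [0.354, 0.1512, 0.228]
ee_rot: [0.671, 0.741, -0.0, -0.0]
force: [0.5, 0.3, -0.3]
grip_width: 0.0001
finger_force: 0.0
```

```bash
python3 - <<'E'
from h import *
C=cam("top"); a=cv2.imread("pics/top0.png"); im=ctrl.camera("top"); cv2.imwrite("pics/top1.png",im); print(ctrl.state()['tool_pos'])
for I in(a,im):
    h=cv2.cvtColor(I,cv2.COLOR_BGR2HSV); H,S,V=[h[...,i].astype(int) for i in range(3)]
    sub=np.zeros(H.shape,bool); sub[100:240,245:360]=1
    red=sub&((H<8)|(H>172))&(S>150)&(V>80); cr=sub&(H>20)&(H<40)&(S>40)&(V>90); gr=sub&(H>50)&(H<80)&(S>150)
    n,l,st,_=cv2.connectedComponentsWithStats(cr.astype(np.uint8)); k=1+np.argmax(st[1:,4])
    p=max(cv2.findContours((l==k).astype(np.uint8),cv2.RETR_EXTERNAL,cv2.CHAIN_APPROX_NONE)[0],key=len)
    print(cv2.minAreaRect(np.array([ray(C,q,.086)[:2] for q in p[:,0]],np.float32)))
    print("green",centroid(gr)[0]); print("red",centroid(red)) if red.any() else print("no red")
    print(cv2.cvtColor(I,cv2.COLOR_BGR2GRAY)[196:208:1,264:300:1])
d=cv2.absdiff(a,im).max(2)>50; d[235:]=0; ys,xs=np.where(d); n,l,st,ce=cv2.connectedComponentsWithStats(d.astype(np.uint8)); print([s.tolist() for s in st[1:] if s[4]>4])
E
```

```text
[0.35398359 0.15096522 0.22807157]
((0.6159433126449585, -0.0501970499753952), (0.23965488374233246, 0.1796415001153946), 5.732460021972656)
green [268.83333333 201.66666667]
red (array([337.45714286, 221.31428571]), array([336, 217,   4,  11,  35], dtype=int32))
[[155 160 159 162 159 159 158 160 162 161 158 160 160 160 161 161 160 154
  151 149 156 159 159 158 152 155 147 147 149 149 159 152 153 160 159 160]
 [154 161 161 161 160 161 160 161 159 158 160 158 162 161 159 154 149 133
  118 123 141 147 147 144 129 133 105 102 103 111 136 119 117 149 160 161]
 [152 162 161 159 160 161 163 160 161 158 161 158 159 161 159 141 129 120
  116 115 111  96  97 110 103  91  95  99  97  88  64  46  59 109 159 160]
 [149 160 159 158 150 151 153 161 159 160 159 159 159 160 146 125 125 117
  100  90  85  84  97 118 113  91  96  99  93  73  37  24  39  88 156 157]
 [148 160 160 146 117 113 136 155 160 158 160 161 159 156 132 122 122 110
   88  86  88  87  92 107 109  96  98 103 119 100  50  38  46  97 158 159]
 [148 161 154 118  89  84  99 132 158 161 160 159 162 157 140 127 122 113
   96  88  93 104
[... 2353 characters left out ...]
171 167 151 142 150 168 170 169 168 170 169 169 169 170 162 142 143
  143 141 149 166 170 166 169 170 168 167 169 167 168 169 168 170 169 171]
 [156 170 171 170 168 170 171 171 169 170 168 168 168 168 170 169 168 169
  167 166 166 169 168 167 169 169 168 166 170 169 169 170 167 169 168 167]
 [155 169 170 171 169 168 168 168 170 170 169 169 169 171 169 170 170 168
  170 170 170 169 170 165 169 170 171 169 170 169 168 168 166 166 168 168]
 [154 170 170 168 169 171 170 168 169 171 169 172 169 171 169 167 169 170
  169 170 169 169 168 168 170 169 169 169 169 168 167 169 169 169 169 168]]
[[285, 197, 8, 5, 28], [342, 197, 1, 5, 5], [279, 199, 2, 3, 5], [347, 201, 7, 5, 16], [335, 217, 5, 12, 47]]
```

```bash
python3 -c "
from rig import ctrl; print(ctrl.close_job())"
```

```text
the job is handed in; nothing more can be done
None
```

I turned the speed wheel up to the pointer one click at a time, then pushed the toggle over to the green dot, and handed the job in at about 22.5 s. The last images show the red lobe at the pointer and the toggle leaning to the green-dot side; the blender moved about 1 mm, mostly from the toggle push (11.5 N).

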